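# Work the seized locker bolt free

## Robot

A 6-joint arm with a two-finger parallel gripper is mounted at the origin on the work surface. World frame = base frame: x ahead of the robot, y to its left, z up, the work surface at z = 0. Lengths are in mm, angles in degrees, forces in N, time in s.
With the tool pointing down it reaches from about 300 to 850 mm from the base axis. Payload 4.2 kg.
Tool frame: the origin (TCP) lies midway between the tips of the shut fingers; the grasp point (between the pads) lies 19 mm behind it; x points along the fingers, z is the direction in which the jaws open and shut, and the axes are right-handed (so a half turn about x gives the same grasp; the last joint's range is limited). The gripper opens to 91 mm and grips with 3 to 60 N. Pads are 32 mm wide; open, the fingers measure 118 mm over their backs; the gripper's body (76 mm by 178 mm) begins 60 mm behind the grasp point.
Start: joints at [-69.729, 18.312, 89.639, -0, 72.044, -1.146], TCP at [209.969, -535.31, 213.976] pointing down, gripper open.
Joint ranges: [-177.97, 177.97], [-48.28, 115.42], [12.27, 149.76], [-77.06, 257.06], [2.81, 150.46], [-146.56, 146.56]. Speed limits (degrees/s): [147.25, 147.25, 180, 180, 180, 180].

## Interface

Orientations are given as [roll, pitch, yaw] about the fixed x, y, z axes, in that order (R = Rz(yaw) Ry(pitch) Rx(roll)).
In Python, from workcell import env gives the robot as it stands.
- The arm moves only by the tool send_rows, never from a script. Its argument "commands" is a list that holds one entry, the list of rows, each a list of 6 numbers: the shift along the tool's x, y, z normalised to -1 to 1, where 1 is 0.1 m, then the turn, a rotation vector about the tool's x, y, z normalised to -1 to 1, where 1 is 2 pi rad. In form: [[[x, y, z, wx, wy, wz], ...]]. A call has 1 to 20 rows; each row is the pose to reach, as a shift and turn from the pose commanded when the call began, along the tool's axes at that moment, turning the shorter way round; what a row does not reach only later rows make up. A row lasts 1/8 s, in which the tool goes at most 62.5 mm and 10.7 degrees, less where a joint would pass 70% of its speed; a pose out of reach is approached as far as the arm can. A call with a number of a shift or a turn outside -1 to 1 is refused whole. A call with a gripper value outside its range is refused whole. "jaw" is the closure, from -1 (fully open) to 1 (shut), so that 0 is half open, set as the call begins (left out, the last holds). The fingers move at their own pace and stop on an object; "force" is the grip in N (left out, the last holds). Time passes only in rows, so rows that repeat a pose let the fingers close. It gives the time, the measured TCP pose, the force and the opening at its end, in the units of the state.
- env.state(): the state, without advancing time (a new reading comes with each control period).
- env.grab_frame(name): name is "side" or "top"; returns (picture, depth): 400x640x3 uint8, red, green, blue; 400x640 float32, mm along the optical axis (not along the pixel's ray), 0 where there is no reading.
- env.get_calibration(name): a dict with "mtx" (3x3 intrinsics, pixels), "dist_coeffs" ([k1, k2, p1, p2, k3] as OpenCV has them; the pictures are not rectified), "camera_from_world" (4x4, takes a point from world to camera coordinates). Camera axes: x right, y up, looking along -z (the intrinsics and any distortion apply to the point x, -y, -z); pixel columns grow to the right and rows downward; lengths in mm; the calibration is good to about 2 mm. A picture is of the moment at which its call begins. get_calibration takes no time and is no camera call.
- env.job_done(): hands the job in, once; it reports no verdict.
The state is a dict: "time_s": time; "qpos": joint angles; "qvel": joint speeds; "effort": joint torques, N m; "ee_pos": TCP position; "ee_rot": TCP orientation; "force": force on the tool from outside, world axes, zero at the start; "torque": the same for the moment, N m; "gripper_width": finger opening in mm.
Only numpy, scipy, OpenCV 4.12 (cv2) and the standard library are available. Lean on these libraries where they do the work, as an engineer would, in place of code of your own. Each camera call takes 0.05 s, during which the arm holds its last target.

## Task

The bolt with the round upright knob on the oak tackle locker is seized with rust, so its hatch cannot be opened. Work it free with short strokes: draw it out until it binds, push it all the way home again, and repeat until it runs, then draw it fully back, let go and leave it drawn. Leave the other bolt, the one with the flat upright tab, shut, and leave the bronze reel standing where it is.

Things in the scene. Friction and masses are not known exactly. Their poses are not given: they have to be found in the camera images.
- knob_bolt (a joint): Travel (m) of the seized bolt with the round knob: 0 = home, 0.050 = fully drawn; starts within 2 mm of home. Stiff, about 6 N, stays where left; 10 to 20 N works it. The first draw binds at about 14 mm; pushed home to within 3 mm, it loosens and the next draw binds at about 21 mm; pushed home again, the third runs all 50 mm. Forcing a bind or cutting a stroke short frees nothing.
- knob_grip (a point): Grip point on the axis of the seized bolt's upright round knob, 46 mm above the locker top; moves with the bolt. x = direction the bolt draws, z up. Knob: 20 mm diameter, top 16 mm above this point. With the bolt home, the rod's guides (10 mm long, 26 wide) lie at x = -26 and +76 mm, tops 24 mm below this point: fingertips less than 22 mm below it clear everything.
- tab_bolt (a joint): Travel (m) of the other bolt: 0 = shut, 0.050 = drawn; starts within 3 mm of shut. Same size and same rust, but its handle is a flat upright tab, 34 mm wide across the bolt and 6 mm thick, its top 56 mm above the locker top.
- locker: Low fixed oak locker, 270 (x) x 460 (y) x 80 mm high, with two hatches side by side; origin at the centre of its underside. Its -x side, nearest the robot, has the front rail. Each hatch has a rust-brown surface bolt on top, 225 mm apart in y, in either order; their knob and tab start 40 mm to -x of the locker's middle. Both bolts draw along its x axis, away from the front rail.
- reel: Heavy bronze trolling reel, 1.0 to 1.7 kg, about 100 mm across and 112 mm high, standing loose on the work surface, its centre 100 to 130 mm beyond the left or right end of the locker (a flat zinc lure tin lies at the other end; tongs and a net gauge lie behind). Origin: centre of its foot's underside, z up. A bystander.

How it is judged (in metres and radians):
On the way, in this order (a step that is already met when the one before it is completed fails the run):
1. the seized bolt is drawn out a little (value of joint knob_bolt above 0.008 m).
2. it is pushed back home (value of joint knob_bolt below 0.006 m).
3. it is drawn out farther than at first (value of joint knob_bolt above 0.0165 m).
4. it is pushed back home again (value of joint knob_bolt below 0.006 m).
At the end, for the whole second after the job is handed in: After at least two short strokes out and back home, the bolt with the round knob is drawn to at least 36 mm of its 50 mm travel and at rest; the bolt with the flat tab is still shut (less than 12 mm drawn), and the reel stands within 20 mm of where it was (value of joint knob_bolt above 0.036 m and velocity of joint knob_bolt between -0.005 and 0.005 m/s and value of joint tab_bolt below 0.012 m and distance of reel from where it was at the start of the episode below 0.02 m); the robot touches nothing.
It fails at once if the bolt with the flat tab is drawn by more than 12 mm (value of joint tab_bolt above 0.012 m).
It fails at once if the reel is moved by more than 20 mm or tipped over (distance of reel from where it was at the start of the episode above 0.02 m or angle between reel's own z axis and vertical above 0.3 rad).
It also fails if it takes over 40 s, if anything falls off the work surface, if the arm or the gripper's body presses on something with over 40 N, if the wrist force passes 120 N, or if a joint passes its speed limit or range.

## Working session

There is one attempt and no reset: what is moved stays moved. The work goes in short steps, Python scripts to look and compute and a tool call to move; the robot and the scene stay as the last step left them, time stands still between calls to the robot, and variables do not carry over. Pictures are saved under pics/ and viewed, and the job is handed in when it is done.

Besides the shell and the picture viewer there is one more tool, called by a JSON object that holds its "op" and its "data", one argument or row to a line. send_rows: Moves the arm, as the interface text tells. Its arguments: {"type":"object","properties":{"commands":{"type":"array","items":{"type":"array","items":{"type":"array","items":{"type":"number","minimum":-1,"maximum":1}}}},"jaw":{"type":"number"},"force":{"type":"number"}},"required":["commands"]}

```bash
mkdir -p pics; ls; python3 - <<'E'
from workcell import env
import cv2,numpy as np
for n in("top","side"):
    p,d=env.grab_frame(n); cv2.imwrite(f"pics/{n}0.png",p[:,:,::-1]); np.savez(f"{n}0.npz",p=p,d=d)
    c=env.get_calibration(n); print(n,np.round(c["mtx"],1).tolist(),np.round(c["dist_coeffs"],4),np.round(c["camera_from_world"],3).tolist())
print(env.state())
E
```

```text
pics
top [[377.7, 0.0, 321.7], [0.0, 377.7, 197.9], [0.0, 0.0, 1.0]] [-0.0151  0.      0.      0.      0.    ] [[-0.016, -1.0, -0.008, 45.483], [0.998, -0.016, 0.066, -546.76], [-0.066, -0.007, 0.998, -1249.677], [0.0, 0.0, 0.0, 1.0]]
side [[433.3, 0.0, 319.9], [0.0, 433.3, 203.5], [0.0, 0.0, 1.0]] [-0.1101  0.      0.      0.      0.    ] [[-0.995, -0.104, -0.009, 540.58], [0.055, -0.593, 0.803, -90.26], [-0.089, 0.798, 0.596, -1191.884], [0.0, 0.0, 0.0, 1.0]]
{'time_s': 0.1, 'qpos': array([-6.97280505e+01,  1.83473694e+01,  8.96976418e+01, -5.09148886e-04,
        7.20422015e+01, -1.14627723e+00]), 'qvel': array([ 0.03471728, -0.13998683, -0.0879375 ,  0.04694653,  0.02088977,
       -0.06804122]), 'effort': array([-7.03953701e-04, -4.13332701e+01, -2.32510078e+01,  7.28388224e-02,
        4.22111875e-02, -3.91728361e-05]), 'ee_pos': array([ 209.82098082, -534.89127933,  213.22246188]), 'ee_rot': array([179.17176047,  89.91278593, 110.59014451]), 'force': array([-0.48957188, -0.63678182,  0.37332994]), 'torque': array([-0.01925437, -0.01162099, -0.06064494]), 'gripper_width': 91.38180933960663}
```

View pics/top0.png

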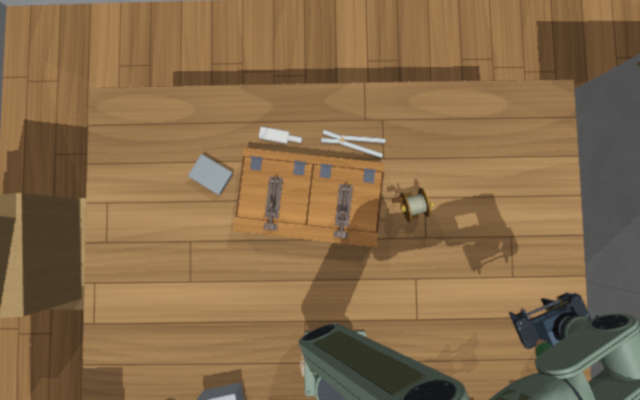

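View pics/side0.png

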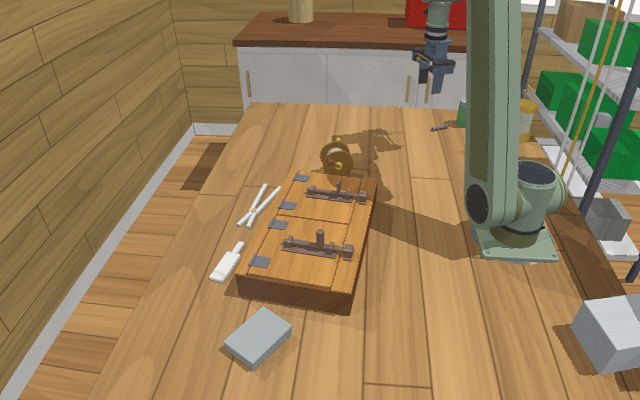

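The locker is at about (310,195) in the top view. The bolts are at about (273,203) and (344,210), and the reel is at (414,204). I'll zoom in to tell the knob from the tab.

```bash
python3 - <<'E'
import cv2,numpy as np
t=np.load("top0.npz")["p"][:,:,::-1];s=np.load("side0.npz")["p"][:,:,::-1]
a=cv2.resize(t[140:250,225:395],None,fx=4.5,fy=4.5,interpolation=cv2.INTER_CUBIC)
b=cv2.resize(s[165:315,230:390],None,fx=4,fy=4,interpolation=cv2.INTER_CUBIC)
cv2.imwrite("pics/tz.png",a);cv2.imwrite("pics/sz.png",b)
E
```

```text
(no output)
```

View pics/tz.png

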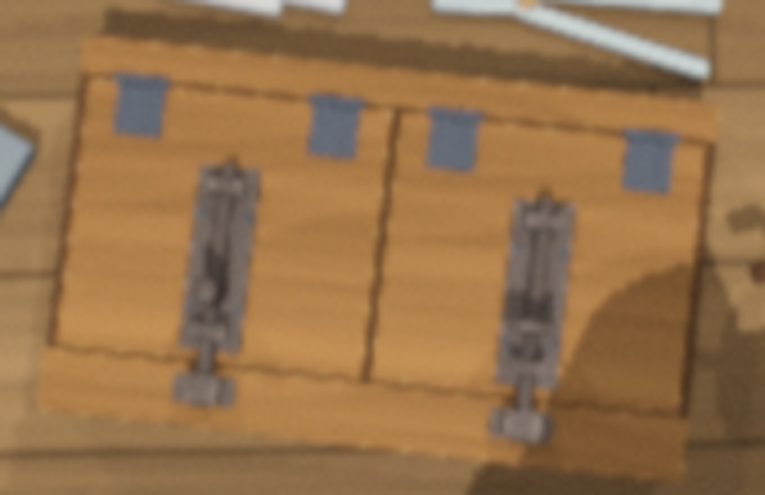

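View pics/sz.png

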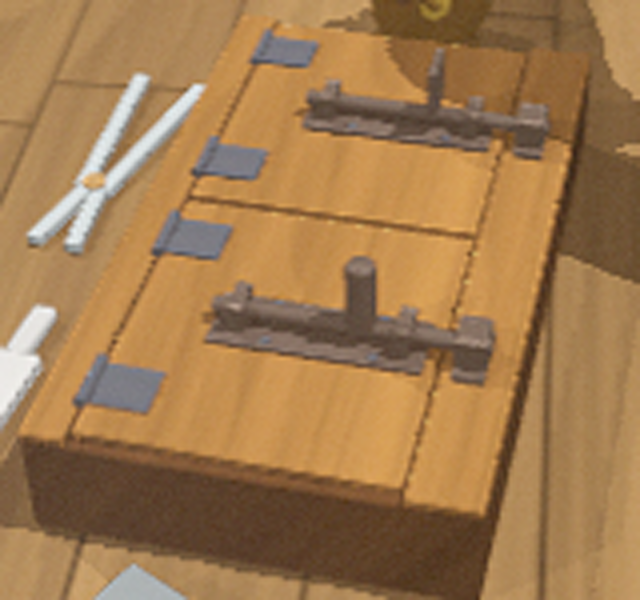

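The knob is on the left (+y) bolt, with its top in the side view at about (320,231). The tab is on the right bolt. Next I'll get its position and yaw.

```bash
cat > h.py <<'E'
import cv2,numpy as np
from workcell import env
def ray(n,uv):
    c=env.get_calibration(n);T=np.array(c["camera_from_world"])
    u=cv2.undistortPoints(np.array([[uv]],float),np.array(c["mtx"]),np.array(c["dist_coeffs"]))[0,0]
    d=T[:3,:3].T@np.array([u[0],-u[1],-1]);o=-T[:3,:3].T@T[:3,3];return o,d
def onz(n,uv,z):
    o,d=ray(n,uv);return o+d*(z-o[2])/d[2]
def proj(n,P):
    c=env.get_calibration(n);T=np.array(c["camera_from_world"])
    q=T[:3,:3]@np.array(P,float)+T[:3,3]
    return cv2.projectPoints(np.array([[q[0],-q[1],-q[2]]]),np.zeros(3),np.zeros(3),np.array(c["mtx"]),np.array(c["dist_coeffs"]))[0][0,0]
E
python3 - <<'E'
from h import *
t=lambda x,y:(225+(x+.5)/4.5-.5,140+(y+.5)/4.5-.5)
s=lambda x,y:(230+(x+.5)/4-.5,165+(y+.5)/4-.5)
for nm,p,z in[("cBL",(84,40),80),("cFL",(40,405),80),("cBR",(715,100),80),("cFR",(683,475),80)]:
    print(nm,onz("top",t(*p),z).round(1))
for a,b in[((205,388),(232,165)),((521,424),(545,195))]:
    A=onz("top",t(*a),92);B=onz("top",t(*b),92);v=(B-A)/np.linalg.norm(B-A);print("bolt",A.round(1),B.round(1),np.degrees(np.arctan2(v[1],v[0])))
for p,z in[((359,265),142),((359,332),95)]: print("knob side",onz("side",s(*p),z).round(1))
print("knob top", onz("top",t(211,287),142).round(1))
print("tab side", onz("side",s(437,55),136).round(1))
c=env.get_calibration("side")
for n in("top","side"):
    d=np.load(n+"0.npz")["d"]
    if n=="side":
      print(d[228:245:2,319:322])
# purple-ish mask of knob in side
p=np.load("side0.npz")["p"].astype(int)
for r in range(227,246,2): print(r,[tuple(p[r,c]) for c in range(313,327)][::1] if r in(233,) else [int(p[r,c,0]-p[r,c,2]) for c in range(312,328)])
E
```

```text
cBL [707.5 286.8  80. ]
cFL [446.9 318.6  80. ]
cBR [ 656.2 -164.2   80. ]
cFR [ 390.7 -134.6   80. ]
bolt [457.1 199.8  92. ] [613.9 179.6  92. ] -7.338827177919794
bolt [428.6 -20.9  92. ] [588.9 -40.9  92. ] -7.103430995138981
knob side [523.1 194.6 142. ]
knob side [523.  200.2  95. ]
knob top [525.1 188.  142. ]
tab side [494.2 -38.6 136. ]
[[1107.4259  1104.1228  1104.9176 ]
 [1002.21326 1000.53754  997.9639 ]
 [ 995.2819   997.84393  997.7095 ]
 [ 994.23535  996.7157   996.25006]
 [1001.2217   999.5404   999.61005]
 [1001.68536 1003.5772  1003.4597 ]
 [1007.64325 1008.84784 1011.31537]
 [1013.4351  1009.0791  1007.4922 ]
 [1014.5191  1015.51056 1013.87634]]
227 [116, 118, 121, 117, 121, 119, 123, 121, 124, 118, 115, 117, 117, 121, 120, 121]
229 [116, 117, 121, 125, 126, 103, 53, 33, 32, 43, 80, 114, 123, 119, 123, 120]
231 [121, 117, 122, 112, 66, 29, 35, 34, 35, 35, 35, 58, 109, 125, 120, 123]
233 [(np.int64(201), np.int64(148), np.int64(83)), (np.int64(201), np.int64(145), np.int64(77)), (np.int64(180), np.int64(129), np.int64(73)), (np.int64(118), np.int64(89), np.int64(63)
[... 207 characters left out ...]
64(112), np.int64(105)), (np.int64(120), np.int64(98), np.int64(86)), (np.int64(95), np.int64(80), np.int64(68)), (np.int64(180), np.int64(132), np.int64(72)), (np.int64(210), np.int64(155), np.int64(88)), (np.int64(201), np.int64(148), np.int64(80))]
235 [118, 119, 125, 113, 75, 29, 31, 35, 30, 31, 29, 28, 112, 125, 119, 121]
237 [122, 126, 125, 113, 81, 30, 32, 30, 29, 32, 30, 28, 108, 124, 119, 119]
239 [121, 123, 122, 113, 80, 25, 32, 35, 34, 33, 31, 27, 109, 123, 117, 118]
241 [120, 127, 127, 119, 80, 28, 32, 31, 28, 32, 33, 22, 107, 121, 121, 122]
243 [31, 31, 33, 30, 32, 31, 34, 28, 29, 36, 32, 30, 92, 109, 123, 131]
245 [31, 35, 32, 30, 31, 34, 34, 34, 33, 35, 39, 31, 36, 35, 26, 28]
```

```bash
cat >> h.py <<'E'
from scipy.spatial.transform import Rotation as Ro
YAW=-7.1
def cmd(target,yawz=YAW,flip=0):
    s=env.state();R=Ro.from_euler("xyz",s["ee_rot"],degrees=True)
    z=np.array([np.cos(np.radians(yawz+180*flip)),np.sin(np.radians(yawz+180*flip)),0]);x=np.array([0,0,-1.]);y=np.cross(z,x)
    T=Ro.from_matrix(np.c_[x,y,z]);sh=R.inv().apply(np.array(target)-s["ee_pos"])/100
    rv=(R.inv()*T).as_rotvec();return R.as_matrix().round(3).tolist(),sh.round(3),(rv/2/np.pi).round(4),np.degrees(rv).round(1)
E
python3 - <<'E'
from h import *
for f in(0,1): print(cmd([524,191,214],flip=f))
print(env.state()["ee_pos"], [onz("top",(414,204),60).round(0)])
E
```

```text
([[-0.001, 0.931, 0.365], [0.001, 0.365, -0.931], [-1.0, 0.0, -0.002]], array([ 1.000e-03,  5.576e+00, -5.610e+00]), array([-1.708e-01, -2.000e-04, -1.000e-04]), array([-61.5,  -0.1,  -0. ]))
([[-0.001, 0.931, 0.365], [0.001, 0.365, -0.931], [-1.0, 0.0, -0.002]], array([ 1.000e-03,  5.576e+00, -5.610e+00]), array([ 3.292e-01, -2.000e-04,  2.000e-04]), array([ 1.185e+02, -1.000e-01,  1.000e-01]))
[ 209.82098082 -534.89127933  213.22246188] [array([ 520., -262.,   60.])]
```

{"op": "send_rows", "data": {
  "commands": [
    [[0, 0.5, -0.5, 0, 0, 0], [0, 1, -1, 0, 0, 0], [0, 1, -1, 0, 0, 0]]
  ],
  "jaw": -1,
  "force": 30
}}

```text
time_s: 0.48
ee_pos: [266.9, -402.7, 213.7]
ee_rot: [177.3, 89.9, 108.9]
force: [-1.0, 0.2, -0.5]
gripper_width: 91.0
```

{"op": "send_rows", "data": {
  "commands": [
    [[0, 0.5, -0.5, 0, 0, 0], [0, 1, -1, 0, 0, 0], [0, 1, -1, 0, 0, 0]]
  ]
}}

```text
time_s: 0.85
ee_pos: [323.7, -274.2, 214.0]
ee_rot: [-83.0, 90.0, -151.4]
force: [0.2, -0.4, -0.1]
gripper_width: 91.5
```

{"op": "send_rows", "data": {
  "commands": [
    [[0, 0.5, -0.5, 0, 0, 0], [0, 1, -1, 0, 0, 0], [0, 1, -1, 0, 0, 0]]
  ]
}}

```text
time_s: 1.23
ee_pos: [380.9, -145.1, 214.0]
ee_rot: [23.2, 90.0, -45.2]
force: [0.3, -1.0, -0.6]
gripper_width: 91.5
```

{"op": "send_rows", "data": {
  "commands": [
    [[0, 0.5, -0.5, 0, 0, 0], [0, 1, -1, 0, 0, 0], [0, 1, -1, 0, 0, 0]]
  ]
}}

```text
time_s: 1.6
ee_pos: [438.0, -15.3, 213.8]
ee_rot: [36.6, 90.0, -31.7]
force: [0.1, -0.5, 0.1]
gripper_width: 91.2
```

{"op": "send_rows", "data": {
  "commands": [
    [[0, 0.5, -0.5, 0, 0, 0], [0, 1, -1, 0, 0, 0], [0, 1, -1, 0, 0, 0]]
  ]
}}

```text
time_s: 1.98
ee_pos: [494.6, 114.0, 213.5]
ee_rot: [11.3, 90.0, -57.2]
force: [-0.1, -1.5, 0.6]
gripper_width: 91.1
```

{"op": "send_rows", "data": {
  "commands": [
    [[0, 0.3, -0.3, -0.03, 0, 0], [0, 0.58, -0.61, -0.06, 0, 0], [0, 0.58, -0.61, -0.09, 0, 0], [0, 0.58, -0.61, -0.12, 0, 0], [0, 0.58, -0.61, -0.15, 0, 0], [0, 0.58, -0.61, -0.171, 0, 0], [0, 0.58, -0.61, -0.171, 0, 0]]
  ]
}}

```text
time_s: 2.85
ee_pos: [525.0, 188.8, 213.7]
ee_rot: [-94.0, 89.9, -101.2]
force: [-0.1, -0.7, -0.6]
gripper_width: 91.0
```

{"op": "send_rows", "data": {
  "commands": [
    [[0.4, 0.02, 0, 0, 0, 0], [0.8, 0.02, 0, 0, 0, 0], [1, 0.02, 0, 0, 0, 0], [1, 0.02, 0, 0, 0, 0]]
  ]
}}

```text
time_s: 3.35
ee_pos: [524.0, 191.3, 112.4]
ee_rot: [-146.3, 89.8, -153.5]
force: [-0.1, 0.9, -0.1]
gripper_width: 90.9
```

```bash
python3 - <<'E'
from h import *
p,d=env.grab_frame("side");cv2.imwrite("pics/s1.png",cv2.resize(p[150:300,220:400,::-1],None,fx=4,fy=4,interpolation=cv2.INTER_CUBIC))
print(cmd([524,191,113]),env.state()["ee_pos"])
E
```

```text
([[-0.001, 0.125, 0.992], [-0.001, 0.992, -0.125], [-1.0, -0.001, -0.001]], array([ 0.007, -0.01 , -0.009]), array([-0.0001, -0.0001,  0.0001]), array([-0.1, -0. ,  0. ])) [525.00676345 191.83555786 113.7466522 ]
```

View pics/s1.png

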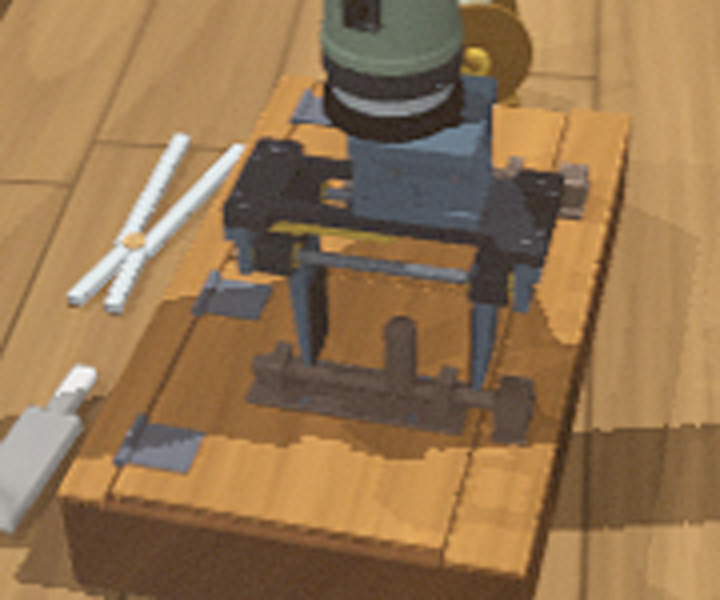

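```bash
python3 - <<'E'
from h import *
f=lambda P:((proj("side",P)-[220,150]+.5)*4).round(0)
print(f([525,191.8,113.7]),f([525,191.8,142]),f([525+56*.99,191.8-7,113.7]),f([525-56*.99,191.8+7,113.7]),f([525+45*.99,191.8-22,113.7]))
E
```

```text
[397. 359.] [397. 322.] [306. 346.] [491. 373.] [327. 330.]
```

{"op": "send_rows", "data": {
  "commands": [
    [[0.01, -0.01, 0, 0, 0, 0], [0.01, -0.01, 0, 0, 0, 0], [0.01, -0.01, 0, 0, 0, 0], [0.01, -0.01, 0, 0, 0, 0], [0.01, -0.01, 0, 0, 0, 0], [0.01, -0.01, 0, 0, 0, 0]]
  ],
  "jaw": 1,
  "force": 30
}}

```text
time_s: 4.15
ee_pos: [524.7, 191.7, 112.9]
ee_rot: [-79.3, 90.0, -86.3]
force: [0.3, -0.7, -0.2]
gripper_width: 33.9
```

```bash
python3 - <<'E'
from h import *
s=env.state();print(s["ee_pos"],s["force"],s["gripper_width"])
E
```

```text
[524.69111327 191.72093528 112.92223904] [ 0.25665254 -0.69880514 -0.23160768] 33.940381107992245
```

Still closing.

{"op": "send_rows", "data": {
  "commands": [
    [[0, 0, 0, 0, 0, 0], [0, 0, 0, 0, 0, 0], [0, 0, 0, 0, 0, 0], [0, 0, 0, 0, 0, 0]]
  ]
}}

```text
time_s: 4.65
ee_pos: [522.9, 191.9, 112.8]
ee_rot: [-174.0, 89.8, 179.0]
force: [-5.1, 2.2, 2.3]
gripper_width: 19.2
```

{"op": "send_rows", "data": {
  "commands": [
    [[0, 0, 0.03, 0, 0, 0], [0, 0, 0.06, 0, 0, 0], [0, 0, 0.09, 0, 0, 0], [0, 0, 0.09, 0, 0, 0]]
  ]
}}

```text
time_s: 5.15
ee_pos: [530.0, 191.0, 112.8]
ee_rot: [-174.6, 89.5, 178.3]
force: [-10.8, 3.1, 6.3]
gripper_width: 19.2
```

{"op": "send_rows", "data": {
  "commands": [
    [[0, 0, 0.02, 0, 0, 0], [0, 0, 0.02, 0, 0, 0]]
  ]
}}

```text
time_s: 5.4
ee_pos: [531.7, 190.7, 112.8]
ee_rot: [-174.2, 89.5, 178.7]
force: [-9.2, 2.3, 5.1]
gripper_width: 19.6
```

{"op": "send_rows", "data": {
  "commands": [
    [[0, 0, 0.02, 0, 0, 0], [0, 0, 0.02, 0, 0, 0]]
  ]
}}

```text
time_s: 5.65
ee_pos: [533.7, 190.5, 112.8]
ee_rot: [-174.2, 89.5, 178.8]
force: [-9.5, 2.1, 5.9]
gripper_width: 19.1
```

{"op": "send_rows", "data": {
  "commands": [
    [[0, 0, 0.02, 0, 0, 0], [0, 0, 0.02, 0, 0, 0]]
  ]
}}

```text
time_s: 5.9
ee_pos: [535.6, 190.2, 112.8]
ee_rot: [-174.3, 89.5, 178.6]
force: [-9.8, 2.1, 6.6]
gripper_width: 18.8
```

{"op": "send_rows", "data": {
  "commands": [
    [[0, 0, 0.02, 0, 0, 0], [0, 0, 0.02, 0, 0, 0]]
  ]
}}

```text
time_s: 6.15
ee_pos: [535.8, 190.2, 112.7]
ee_rot: [-174.6, 89.3, 178.3]
force: [-14.9, 2.6, 9.6]
gripper_width: 18.9
```

{"op": "send_rows", "data": {
  "commands": [
    [[0, 0, -0.05, 0, 0, 0], [0, 0, -0.1, 0, 0, 0], [0, 0, -0.14, 0, 0, 0], [0, 0, -0.18, 0, 0, 0], [0, 0, -0.21, 0, 0, 0], [0, 0, -0.21, 0, 0, 0]]
  ]
}}

```text
time_s: 6.9
ee_pos: [525.3, 191.6, 112.8]
ee_rot: [3.7, 89.5, -3.3]
force: [9.6, -2.5, -6.7]
gripper_width: 18.9
```

{"op": "send_rows", "data": {
  "commands": [
    [[0, 0, -0.02, 0, 0, 0], [0, 0, -0.02, 0, 0, 0]]
  ]
}}

```text
time_s: 7.15
ee_pos: [521.8, 192.1, 112.8]
ee_rot: [4.9, 89.7, -2.1]
force: [6.1, -1.3, -4.1]
gripper_width: 19.2
```

{"op": "send_rows", "data": {
  "commands": [
    [[0, 0, -0.02, 0, 0, 0], [0, 0, -0.02, 0, 0, 0]]
  ]
}}

```text
time_s: 7.4
ee_pos: [521.1, 192.2, 112.8]
ee_rot: [3.6, 89.5, -3.4]
force: [9.9, -1.9, -7.2]
gripper_width: 19.2
```

{"op": "send_rows", "data": {
  "commands": [
    [[0, 0, -0.02, 0, 0, 0], [0, 0, -0.02, 0, 0, 0]]
  ]
}}

```text
time_s: 7.65
ee_pos: [521.1, 192.2, 112.9]
ee_rot: [3.7, 89.2, -3.3]
force: [15.3, -3.6, -10.1]
gripper_width: 19.0
```

Home stop reached at x=521.1. Starting the second draw.

{"op": "send_rows", "data": {
  "commands": [
    [[0, 0, 0.05, 0, 0, 0], [0, 0, 0.1, 0, 0, 0], [0, 0, 0.14, 0, 0, 0], [0, 0, 0.18, 0, 0, 0], [0, 0, 0.22, 0, 0, 0], [0, 0, 0.26, 0, 0, 0], [0, 0, 0.26, 0, 0, 0]]
  ]
}}

```text
time_s: 8.52
ee_pos: [536.4, 190.1, 112.8]
ee_rot: [-174.1, 89.5, 178.8]
force: [-9.9, 3.0, 6.7]
gripper_width: 18.9
```

{"op": "send_rows", "data": {
  "commands": [
    [[0, 0, 0.02, 0, 0, 0], [0, 0, 0.02, 0, 0, 0]]
  ]
}}

```text
time_s: 8.78
ee_pos: [538.2, 189.9, 112.7]
ee_rot: [-173.7, 89.5, 179.3]
force: [-10.4, 1.7, 6.5]
gripper_width: 19.2
```

Past the first bind, so the bolt has loosened. I'll carry on drawing.

{"op": "send_rows", "data": {
  "commands": [
    [[0, 0, 0.02, 0, 0, 0], [0, 0, 0.02, 0, 0, 0]]
  ]
}}

```text
time_s: 9.02
ee_pos: [540.2, 189.7, 112.7]
ee_rot: [-173.5, 89.5, 179.4]
force: [-9.9, 0.9, 5.4]
gripper_width: 19.5
```

{"op": "send_rows", "data": {
  "commands": [
    [[0, 0, 0.02, 0, 0, 0], [0, 0, 0.02, 0, 0, 0]]
  ]
}}

```text
time_s: 9.28
ee_pos: [542.1, 189.4, 112.8]
ee_rot: [-173.5, 89.5, 179.5]
force: [-9.8, 2.9, 6.8]
gripper_width: 19.0
```

{"op": "send_rows", "data": {
  "commands": [
    [[0, 0, 0.02, 0, 0, 0], [0, 0, 0.02, 0, 0, 0]]
  ]
}}

```text
time_s: 9.52
ee_pos: [542.8, 189.3, 112.7]
ee_rot: [-174.0, 89.3, 178.9]
force: [-13.8, 2.9, 8.3]
gripper_width: 19.1
```

Second bind at x=542.8, about 21 mm of travel. Pushing home.

{"op": "send_rows", "data": {
  "commands": [
    [[0, 0, -0.05, 0, 0, 0], [0, 0, -0.1, 0, 0, 0], [0, 0, -0.14, 0, 0, 0], [0, 0, -0.18, 0, 0, 0], [0, 0, -0.22, 0, 0, 0], [0, 0, -0.26, 0, 0, 0], [0, 0, -0.29, 0, 0, 0], [0, 0, -0.32, 0, 0, 0], [0, 0, -0.32, 0, 0, 0]]
  ]
}}

```text
time_s: 10.65
ee_pos: [521.1, 192.1, 112.9]
ee_rot: [3.6, 89.5, -3.3]
force: [10.0, -2.2, -8.2]
gripper_width: 19.1
```

{"op": "send_rows", "data": {
  "commands": [
    [[0, 0, -0.02, 0, 0, 0], [0, 0, -0.02, 0, 0, 0]]
  ]
}}

```text
time_s: 10.9
ee_pos: [521.1, 192.2, 112.8]
ee_rot: [3.6, 89.2, -3.3]
force: [15.1, -4.1, -11.2]
gripper_width: 19.2
```

Home again. Now the full draw.

{"op": "send_rows", "data": {
  "commands": [
    [[0, 0, 0.05, 0, 0, 0], [0, 0, 0.1, 0, 0, 0], [0, 0, 0.14, 0, 0, 0], [0, 0, 0.18, 0, 0, 0], [0, 0, 0.22, 0, 0, 0], [0, 0, 0.26, 0, 0, 0], [0, 0, 0.3, 0, 0, 0], [0, 0, 0.34, 0, 0, 0], [0, 0, 0.36, 0, 0, 0], [0, 0, 0.36, 0, 0, 0]]
  ]
}}

```text
time_s: 12.15
ee_pos: [548.2, 188.7, 112.8]
ee_rot: [-171.3, 89.7, -178.4]
force: [-4.8, 1.5, 2.0]
gripper_width: 19.3
```

It's running. Position is 27 mm, with about 20 mm more to go.

{"op": "send_rows", "data": {
  "commands": [
    [[0, 0, 0.04, 0, 0, 0], [0, 0, 0.08, 0, 0, 0], [0, 0, 0.12, 0, 0, 0], [0, 0, 0.16, 0, 0, 0], [0, 0, 0.19, 0, 0, 0], [0, 0, 0.21, 0, 0, 0], [0, 0, 0.21, 0, 0, 0]]
  ]
}}

```text
time_s: 13.02
ee_pos: [569.0, 186.0, 112.8]
ee_rot: [-169.3, 89.7, -176.3]
force: [-5.2, -0.1, 3.1]
gripper_width: 19.3
```

{"op": "send_rows", "data": {
  "commands": [
    [[0, 0, 0, 0, 0, 0], [0, 0, 0, 0, 0, 0], [0, 0, 0, 0, 0, 0], [0, 0, 0, 0, 0, 0], [0, 0, 0, 0, 0, 0], [0, 0, 0, 0, 0, 0]]
  ],
  "jaw": -1
}}

```text
time_s: 13.78
ee_pos: [571.4, 185.9, 112.9]
ee_rot: [-37.5, 90.0, -44.5]
force: [1.6, -0.4, 0.9]
gripper_width: 76.1
```

{"op": "send_rows", "data": {
  "commands": [
    [[-0.15, 0, 0, 0, 0, 0], [-0.5, 0, 0, 0, 0, 0], [-1, 0, 0, 0, 0, 0], [-1, 0, 0, 0, 0, 0]]
  ]
}}

```text
time_s: 14.28
ee_pos: [574.0, 186.8, 218.8]
ee_rot: [23.9, 89.4, 16.8]
force: [0.1, -0.0, -0.3]
gripper_width: 91.4
```

{"op": "send_rows", "data": {
  "commands": [
    [[-0.3, -0.3, -0.3, 0, 0, 0], [-0.6, -0.6, -0.8, 0, 0, 0], [-0.6, -0.6, -1, 0, 0, 0], [-0.6, -0.6, -1, 0, 0, 0], [-0.6, -0.6, -1, 0, 0, 0]]
  ]
}}

```text
time_s: 14.9
ee_pos: [465.4, 138.7, 272.7]
ee_rot: [-44.9, 90.0, -51.9]
force: [-1.0, 0.2, 0.2]
gripper_width: 91.1
```

```bash
python3 - <<'E'
from h import *
for n,(r0,r1,c0,c1) in dict(side=(120,310,220,420),top=(130,260,180,440)).items():
    p,d=env.grab_frame(n);k=3 if n=="side" else 3
    cv2.imwrite(f"pics/{n}2.png",cv2.resize(p[r0:r1,c0:c1,::-1],None,fx=k,fy=k,interpolation=cv2.INTER_CUBIC))
f=lambda P:((proj("side",P)-[220,120]+.5)*3).round(0)
print("predicted knob top drawn/home",f([569,186,142]),f([521,192,142]))
s=env.state();print(s["time_s"],s["ee_pos"],s["force"],s["qvel"].round(2))
E
```

```text
predicted knob top drawn/home [242. 323.] [303. 332.]
15.0 [465.52637288 138.7609     272.26160916] [0.03204351 0.33473485 0.02446351] [-0.12  0.19  0.03 -0.02  0.13  0.  ]
```

View pics/side2.png

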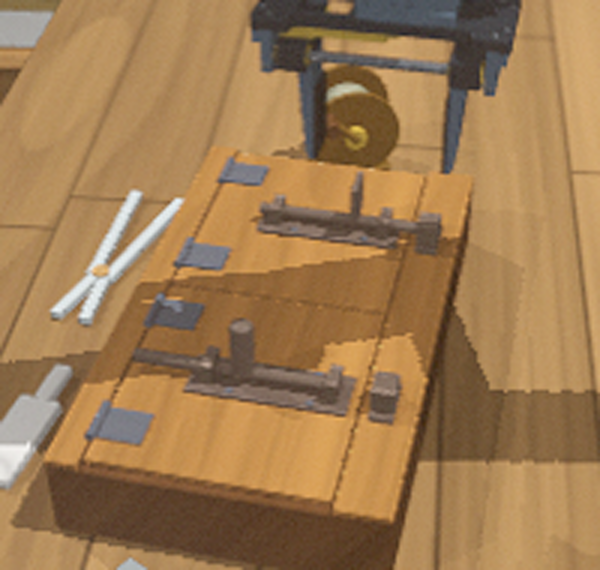

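View pics/top2.png

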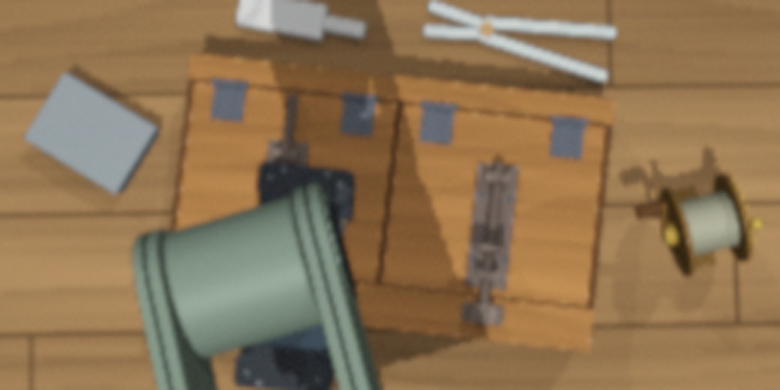

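The side crop shows the knob's top at about (241,325), against (242,323) predicted for fully drawn, and the rod is clear of its keeper at (384,395). The tab at (357,195) is still shut, the reel stands where it was, and the gripper is clear.

```bash
python3 - <<'E'
from workcell import env
print(env.job_done())
E
```

```text
the job is handed in; nothing more can be done
None
```

I worked the seized bolt free, left it drawn about 48 mm of its 50 mm travel, and handed the job in at about 15 s. `job_done` reports no verdict, so I don't have a judged result.

- **Strokes:** I gripped the round knob on the left bolt with the jaws along its travel. The first draw bound at about 14 mm and the second at about 21 mm. After each I pushed the bolt back until it stopped at home, at the same tool position both times (x = 521.1 mm). The third draw ran freely, and I then let go and backed away.
- **Final checks:** In the last side view the knob's top is within about one camera pixel of where a 48 mm draw should put it, and the rod is out of its keeper. The tab bolt looks still shut, and the reel looks upright and unmoved. The tool is clear of everything and reads almost no force (under 0.5 N).
- **Limits of these checks:** The bolt travel comes from the tool position and the pictures, because the joint values can't be read directly. In the last top view the arm hid the knob, so only the side view confirms where it ended up. I judged the tab bolt and the reel by eye and did not measure them again.

No check failed or disagreed. The wrist force stayed below about 20 N at every reading.

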